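Find the register hole with the locating pin

ROBOT

A 6-joint arm with a two-finger parallel gripper is mounted at the origin on the work surface. World frame = base frame: x ahead of the robot, y to its left, z up, the work surface at z = 0. Lengths are in m, angles in rad, forces in N, time in s.
With the tool pointing down it reaches from about 0.25 to 0.775 m from the base axis. Payload 4 kg.
Tool frame: the origin (TCP) lies at the centre of the arm's flange, where the gripper is bolted on; the fingertips stand 199 mm ahead of it and the grasp point (between the pads) lies 180 mm ahead of it (robot.tcp_to_tips is the z of the fingertips in the tool frame, in m); z points along the fingers, y is the line along which they close (so a half turn about z gives the same grasp; the last joint's range is limited). The gripper opens to 94 mm and grips with 3 to 60 N. Pads are 16 mm wide; open, the fingers measure 119 mm over their backs; the gripper's body (75 mm by 177 mm) begins 78 mm behind the grasp point.
Start: joints at [1.05, 0.087, 1.371, -0, 1.684, -0.103], TCP at [0.223, 0.503, 0.405] pointing down, gripper open.
Joint ranges: [-3.1, 3.1], [-0.76, 2.03], [0.27, 2.55], [-1.08, 4.22], [0.17, 2.65], [-2.57, 2.57]. Speed limits (rad/s): [2.79, 2.79, 3.14, 3.14, 3.14, 3.14].

INTERFACE

Orientations are given as [roll, pitch, yaw] about the fixed x, y, z axes, in that order (R = Rz(yaw) Ry(pitch) Rx(roll)).
In Python, from bench import robot gives the robot as it stands.
- The arm moves only by the tool play_rows, never from a script. Its arguments are lists of equal length, an entry for each row: "translation": the shift along the tool's x, y, z scaled (see below), a list of three; "twist": the turn, a rotation vector about the tool's x, y, z scaled (see below), a list of three; "gripper": the opening, from -1 (shut) to 1 (fully open). A call has 1 to 8 rows; each row shifts and turns the commanded pose from where the row before left it, along the tool's axes as they then stand; what a row does not reach is not made up. The controller multiplies each number of a shift by 0.04 m and each number of a turn by 0.1 rad. A row lasts 1/10 s, in which the tool goes at most 50 mm and 8.59 degrees, less where a joint would pass 70% of its speed; a pose out of reach is approached as far as the arm can. A call with a number of a shift or a turn outside -1 to 1 is refused whole. A call with a gripper value outside its range is refused whole. The fingers move at their own pace and stop on an object; the grip force is fixed at half the most. Time passes only in rows, so rows that do not move let the fingers close. It gives the time, the measured TCP pose, the force, the opening and the grip force at its end, in the units of the state.
- robot.get_obs(): the state, without advancing time (a new reading comes with each control period).
- robot.snapshot(name): name is "scene" or "top" or "wrist"; returns the picture (420x560x3 uint8, red, green, blue); there is no depth.
- robot.camera_model(name): a dict with "camera_matrix" (3x3 intrinsics, pixels), "rvec" (rotation vector, rad) and "tvec" (3), from world to camera coordinates, as OpenCV has them. Camera axes: x right, y down, z forward; pixel columns grow to the right and rows downward; lengths in m; the calibration is good to about 2 mm. A picture is of the moment at which its call begins: read the wrist's pose just before it. camera_model takes no time and is no camera call; for the wrist camera it gives the pose at the moment of the call.
- robot.close_job(): hands the job in; it is judged then, once.
Trained networks look in the newest picture that a camera, given by its name, has taken for a name from the list of things; names that differ only in an ending like _2 or _b are one class to them, and where a whole thing is asked for, a point or a joint stands for the part that bears it (a point fixed in the world has none). Each returns a list of dicts, best first, with "score" (0 to 1); they miss things now and then, are a little off and sometimes report something else, mostly with a low value. They report only what shows in the picture. A call takes as long as a camera call. They do not tell look-alikes from the thing itself.
- robot.recognise(name, camera): "centre" ([x, y, z] in m, in world coordinates, good to about 4 mm: the middle of the surface that is visible of it).
- robot.spot_point(name, camera): "centre" ([x, y, z] in m, in world coordinates, good to about 4 mm: a listed point, or the origin of a listed thing).
The state is a dict: "time": time; "joint_positions": joint angles; "qvel": joint speeds; "joint_torque": joint torques, N m; "tool_pos": TCP position; "ee_rot": TCP orientation; "wrist_force": force on the tool from outside, world axes, zero at the start; "wrist_torque": the same for the moment, N m; "width": finger opening in m; "finger_force": force on a finger pad.
Only numpy, scipy, OpenCV 4.12 (cv2) and the standard library are available. Lean on these libraries where they do the work, as an engineer would, in place of code of your own. Each camera call takes 0.05 s, during which the arm holds its last target. There are 200 camera calls.

TASK

Take the yellow-handled locating pin out of its wooden rack and set its tip lightly on the black steel bar of the registration bed, close beside the brass clamp. Slide the tip along the middle of the bar, away from the brass clamp, until it drops into the unmarked hole; leave the pin standing upright, fully home in the hole, and let go. Keep the pin upright and press gently throughout (it must never bear on the bed with more than 25 N) and leave the awl, the punch and the red-capped ink jar where they are.

Things in the scene. Friction and masses are not known exactly. Their poses are not given: they have to be found in the camera images.
- pin: Locating pin, 85 mm long, about 90 g. Steel shank 12 mm in diameter, 45 mm long, nose tapered to 7 mm over its last 3 mm; 18 mm brass collar at 42 to 45 mm; square yellow handle 22 x 22 mm, 45 to 85 mm above the tip. Origin at the tip; z up to the handle; x, y normal to the handle's flats. It starts loose in one of the three rack holes, its x axis within 0.3 rad of the rack's.
- rack: Wooden tool rack, fixed, 50 mm (x) by 200 mm (y), 36 mm high; origin at the centre of its underside; y along the row of three holes (y = -75, 0, 75 mm; 13 mm in diameter, 30 mm deep). The pin, awl and punch stand in them in any order.
- bed: Registration bed, fixed, 140 mm (x) by 290 mm (y), 24 mm high to the top of its grey cheeks and the black bar between them; origin at the centre of its underside, y along the bar. Two clamps cross the bar at the ends: brass at +y, grey at -y, their tops 10 mm above the bar, screw heads 6 mm more.
- bar_top (a point): Top face of the black steel bar, on its middle line, midway between the clamps; axes as the bed's (y towards the brass clamp, z up). The bar, 60 mm wide, lies on firm rubber (sinks 1 mm per 4 N, at most 6 mm) and shows from y = -58 to +58 mm. Its blind hole (13.2 mm in diameter, 18 mm deep, same colour) lies at x = 0, anywhere from y = -40 to +18 mm: nothing reports where.
- bar_start (a point): Point on the bar's top face and middle line close beside the brass clamp, 44 mm from bar_top towards that clamp: the place to set the tip down before sliding (within 12 mm of the middle line and 14 mm along it).
- awl: Awl with a dark turned wooden handle, about 80 mm, 26 mm at its widest, standing in the rack. Origin at its tip. Leave alone.
- punch: Punch with a round red handle, 75 mm tall, 20 mm in diameter, standing in the rack. Origin at its tip. Leave alone.
- ink_red: Ink jar with a red cap, 60 mm in diameter, 75 mm tall; origin under its centre. Leave alone.
There are look-alikes about, which are no part of the job. Leave any purple look-alike of the pin alone. Several things have the shape of the rack; the one meant has the colours described above.

How it is judged:
On the way, in this order (a step that is already met when the one before it is completed fails the run):
1. the pin has been lifted clear out of the rack (z of pin in the frame of rack above 0.04 m), for 0.1 s.
2. the tip rests on the bar's middle line close beside the brass clamp (within 12 mm of the line, more than 30 mm from the bar's midpoint towards the brass clamp) (y of pin in the frame of bar_top between 0.03 and 0.06 m and x of pin in the frame of bar_top between -0.012 and 0.012 m and z of pin in the frame of bar_top below 0.004 m and contact force between pin and bed above 0.5 N), for 0.1 s.
3. the pin has dropped at least 15 mm into the hole in the bar (z of pin in the frame of bar_top below -0.015 m and x of pin in the frame of bar_top between -0.006 and 0.006 m), for 0.2 s.
At the end, for the whole second after the job is handed in: The pin stands in the bar's blind hole with its tip at least 15 mm below the bar's top face (of 18 mm), within 0.12 rad of upright, at rest and released (all of step 3 and y of pin in the frame of bar_top between -0.05 and 0.03 m and angle between pin's own z axis and vertical below 0.12 rad and linear speed of pin below 0.02 m/s and contact force between the fingers and pin below 0.1 N); the robot touches nothing.
It fails at once if the pin bears on the bed or its bar with more than 25 N (contact force between pin and bed above 25 N).
It fails at once if the pin is tipped by more than 0.6 rad (angle between pin's own z axis and vertical above 0.6 rad).
It fails at once if the awl, the punch or the red-capped ink jar is moved by more than 25 mm (distance of any of awl, punch, ink_red from where it was at the start of the episode above 0.025 m).
It also fails if it takes over 61 s, if anything falls off the work surface, if the arm or the gripper's body presses on something with over 40 N, if the wrist force passes 120 N, or if a joint passes its speed limit or range.

## Working session

There is one attempt and no reset: what is moved stays moved. The work goes in short steps, Python scripts to look and compute and a tool call to move; the robot and the scene stay as the last step left them, time stands still between calls to the robot, and variables do not carry over. Pictures are saved under pics/ and viewed, at most 10 in all, crops included, and the job is handed in when it is done.

Besides the shell and the picture viewer there is one more tool, called after ">>>" in YAML: its name, and indented under it one key for each argument. play_rows: Moves the arm, as the interface text tells. Its arguments: {"type":"object","properties":{"translation":{"type":"array","items":{"type":"array","items":{"type":"number","minimum":-1,"maximum":1}}},"twist":{"type":"array","items":{"type":"array","items":{"type":"number","minimum":-1,"maximum":1}}},"gripper":{"type":"array","items":{"type":"number"}}},"required":["translation","twist","gripper"]}

```bash
mkdir -p pics; python3 - <<'E'
from bench import robot
import cv2,numpy as np
o=robot.get_obs();print(o['time'],o['tool_pos'],o['ee_rot'],o['width'],o['wrist_force'])
ims=[]
for c in ['top','scene']:
    im=robot.snapshot(c);cv2.imwrite(f'pics/{c}0.png',im[:,:,::-1])
    for n in ['pin','rack','bed','bar_top','bar_start','awl','punch','ink_red']:
        if c=='scene' and n not in('pin','bar_top'): continue
        f=robot.spot_point
        print(c,n,[(round(d['score'],2),np.round(d['centre'],3).tolist()) for d in f(n,c)][:4])
print(robot.get_obs()['time'])
E
```

```text
0.0 [0.22311061 0.50259211 0.40351624] [-3.13940738e+00 -2.21829337e-04  2.72378352e+00] 0.09382427553498071 [ 0.20705011  1.03546923 -0.26717003]
top pin [(0.53, [0.468, -0.152, 0.0]), (0.52, [0.544, -0.189, 0.006])]
top rack [(0.76, [0.357, 0.046, -0.0]), (0.66, [0.56, -0.263, -0.001])]
top bed [(0.66, [0.605, 0.063, -0.0])]
top bar_top [(0.96, [0.608, 0.059, 0.024])]
top bar_start [(0.8, [0.601, 0.107, 0.026])]
top awl [(0.64, [0.566, -0.338, 0.004])]
top punch [(0.48, [0.557, -0.262, 0.008])]
top ink_red [(0.7, [0.693, -0.123, -0.004])]
scene pin [(0.6, [0.549, -0.189, 0.012])]
scene bar_top [(0.8, [0.608, 0.059, 0.024]), (0.39, [0.608, 0.057, -0.002])]
0.6
```

View pics/top0.png

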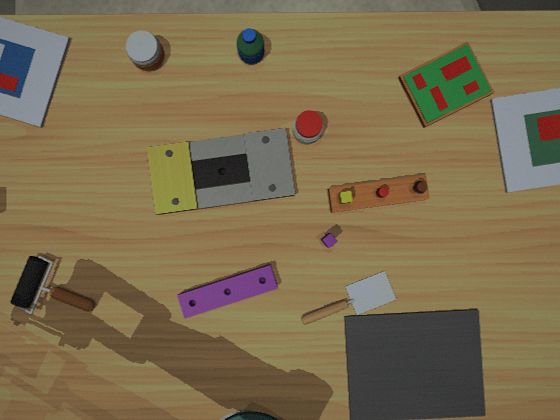

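View pics/scene0.png

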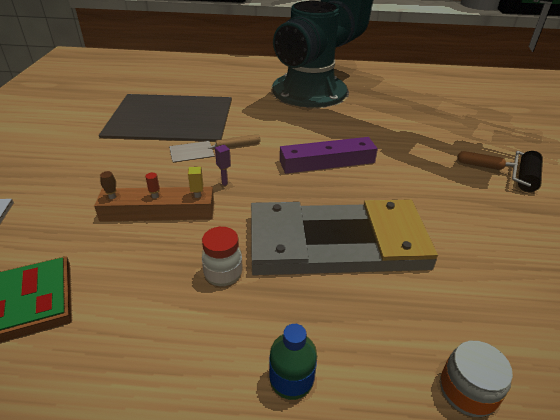

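Candidates for the pin are the yellow handle at (346,197) in the brown rack and the purple one at (330,240). For the rack they are brown (380,193) and purple (228,291). The yellow pin in the brown rack fits the description. I'll confirm that in a crop while measuring.

```bash
cat > h.py <<'E'
import cv2,numpy as np
from bench import robot
def ray(c,px,z,cm=None):
    m=cm or robot.camera_model(c);R=cv2.Rodrigues(np.array(m['rvec'],float))[0];t=np.array(m['tvec'],float).ravel()
    px=np.atleast_2d(np.array(px,float));d=np.c_[px,np.ones(len(px))]@np.linalg.inv(np.array(m['camera_matrix'])).T@R
    o=-R.T@t;return o+d*((z-o[2])/d[:,2])[:,None]
def blob(mask):
    n,l,s,c=cv2.connectedComponentsWithStats(mask.astype(np.uint8));i=1+np.argmax(s[1:,4]);return l==i,s[i],c[i]
E
python3 - <<'E'
from h import *
im=cv2.imread('pics/top0.png');hsv=cv2.cvtColor(im,cv2.COLOR_BGR2HSV)
crop=cv2.resize(im[110:260,140:440],None,fx=2.6,fy=2.6,interpolation=cv2.INTER_CUBIC);cv2.imwrite('pics/crop0.png',crop)
def rect(m,z,off):
    b,s,c=blob(m);ys,xs=np.nonzero(b);P=np.c_[xs,ys]+off
    W=ray('top',P,z)[:,:2].astype(np.float32);r=cv2.minAreaRect(W*1000);print(s[4],r);return r
H,S,V=cv2.split(hsv)
print('handle');rect(((H>22)&(H<38)&(S>150)&(V>120))[180:212,330:362],.091,[330,180])
print('bar');rect((V<50)[140:205,185:262],.024,[185,140])
print('rack');rect(((H<16)&(S>110)&(V>50)&(V<200))[165:220,320:440],.036,[320,165])
print(ray('top',[[346,197],[222,171]],.024), ray('top',[346,197],.091))
E
```

```text
handle
123 ((547.6761474609375, -189.76019287109375), (20.962377548217773, 21.87127113342285), 9.015548706054688)
bar
1551 ((606.5563354492188, 60.952919006347656), (60.86409378051758, 114.87734985351562), 7.989431858062744)
rack
2243 ((558.0154418945312, -262.3938903808594), (52.76776123046875, 204.66102600097656), 7.907321929931641)
[[ 0.55068092 -0.19904584  0.024     ]
 [ 0.60564096  0.05696288  0.024     ]] [[ 0.54670661 -0.18975152  0.091     ]]
```

View pics/crop0.png

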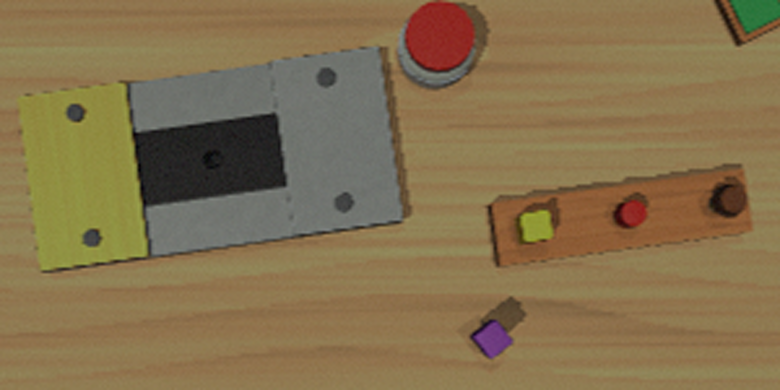

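The crop shows the yellow pin upright in the brown rack at crop (535,226). The bar has a faint dark dot near crop (212,159), probably the hole. First I'll turn the tool so that its x lies along bed y and its y along bed x (yaw about 1.71).

>>> play_rows:
  translation:
    - [0,0,0]
    - [0,0,0]
    - [0,0,0]
    - [0,0,0]
    - [0,0,0]
    - [0,0,0]
  twist:
    - [0,0,1]
    - [0,0,1]
    - [0,0,1]
    - [0,0,1]
    - [0,0,1]
    - [0,0,1]
  gripper: [1,1,1,1,1,1]

```text
time: 1.2
tool_pos: [0.2232, 0.5027, 0.4047]
ee_rot: [3.141, -0.0, 2.12]
wrist_force: [0.4, 0.2, -0.4]
width: 0.0938
finger_force: 0.0
```

>>> play_rows:
  translation:
    - [0,0,0]
    - [0,0,0]
    - [0,0,0]
    - [0,0,0]
    - [0,0,0]
    - [0,0,0]
  twist:
    - [0,0,1]
    - [0,0,1]
    - [0,0,1]
    - [0,0,1]
    - [0,0,0.14]
    - [0,0,0]
  gripper: [0,0,0,0,0,0]

```text
time: 1.8
tool_pos: [0.2232, 0.5027, 0.4047]
ee_rot: [3.142, -0.0, 1.711]
wrist_force: [0.8, 0.4, 0.8]
width: 0.0495
finger_force: 0.0
```

>>> play_rows:
  translation:
    - [-0.96,0.296,0]
    - [-0.96,0.296,0]
    - [-0.96,0.296,0]
    - [-0.96,0.296,0]
    - [-0.96,0.296,0]
    - [-0.96,0.296,0]
    - [-0.96,0.296,0]
    - [-0.96,0.296,0]
  twist:
    - [0,0,0]
    - [0,0,0]
    - [0,0,0]
    - [0,0,0]
    - [0,0,0]
    - [0,0,0]
    - [0,0,0]
    - [0,0,0]
  gripper: [0,0,0,0,0,0,0,0]

```text
time: 2.6
tool_pos: [0.3598, 0.21, 0.405]
ee_rot: [3.141, -0.0, 1.712]
wrist_force: [0.6, 0.0, 0.2]
width: 0.0467
finger_force: 0.0
```

>>> play_rows:
  translation:
    - [-0.96,0.296,0]
    - [-0.96,0.296,0]
    - [-0.96,0.296,0]
    - [-0.96,0.296,0]
    - [-0.96,0.296,0]
    - [-0.96,0.296,0]
    - [-0.96,0.296,0]
    - [-0.96,0.296,0]
  twist:
    - [0,0,0]
    - [0,0,0]
    - [0,0,0]
    - [0,0,0]
    - [0,0,0]
    - [0,0,0]
    - [0,0,0]
    - [0,0,0]
  gripper: [0,0,0,0,0,0,0,0]

```text
time: 3.4
tool_pos: [0.4963, -0.0812, 0.4049]
ee_rot: [3.141, -0.0, 1.711]
wrist_force: [-0.1, -0.4, 0.3]
width: 0.047
finger_force: 0.0
```

>>> play_rows:
  translation:
    - [-0.96,0.296,0]
    - [-0.96,0.296,0.5]
    - [-0.96,0.296,0.5]
    - [0,0,0]
    - [0,0,0]
  twist:
    - [0,0,0]
    - [0,0,0]
    - [0,0,0]
    - [0,0,0]
    - [0,0,0]
  gripper: [0,0,0,0,0]

```text
time: 3.9
tool_pos: [0.5471, -0.1893, 0.3634]
ee_rot: [-3.139, -0.002, 1.709]
wrist_force: [0.2, 0.6, -0.7]
width: 0.0468
finger_force: 0.0
```

```bash
python3 - <<'E'
from h import *
o=robot.get_obs();print(o['tool_pos'],o['ee_rot'],o['wrist_force'])
cm=robot.camera_model('wrist');im=robot.snapshot('wrist')[:,:,::-1].copy();cv2.imwrite('pics/w1.png',im)
H,S,V=cv2.split(cv2.cvtColor(im,cv2.COLOR_BGR2HSV))
b,s,c=blob((H>22)&(H<38)&(S>150)&(V>120));ys,xs=np.nonzero(b)
print(s,c,ray('wrist',[c],.091,cm))
W=ray('wrist',np.c_[xs,ys],.091,cm)[:,:2].astype(np.float32);print(cv2.minAreaRect(W*1000))
E
```

```text
[ 0.54707766 -0.18931967  0.36342541] [-3.13946594e+00 -2.07339101e-03  1.70946476e+00] [ 0.18686199  0.56473825 -0.67762439]
[267 203  29  23 351] [278.44444444 217.09401709] [[ 0.54519978 -0.19268926  0.091     ]]
((546.7810668945312, -190.1054229736328), (21.06170082092285, 17.033620834350586), 8.007635116577148)
```

View pics/w1.png

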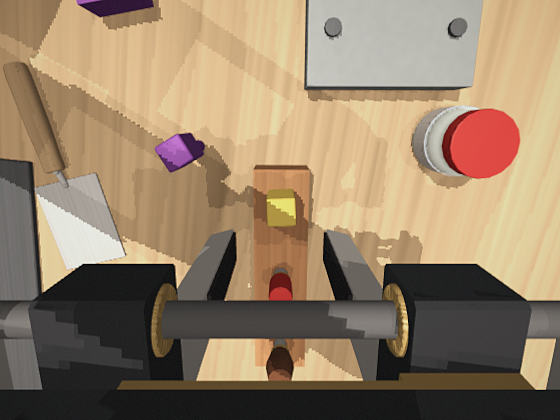

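The wrist view shows the yellow handle at (281,208), square to the fingers and centred between them (columns 235 and 325). Going down to grasp it.

>>> play_rows:
  translation:
    - [0,0,0.5]
    - [0,0,0.5]
    - [0,0,0.5]
    - [0,0,0.5]
    - [0,0,0.5]
    - [0,0,0.25]
    - [0,0,0]
    - [0,0,0]
  twist:
    - [0,0,0]
    - [0,0,0]
    - [0,0,0]
    - [0,0,0]
    - [0,0,0]
    - [0,0,0]
    - [0,0,0]
    - [0,0,0]
  gripper: [0,0,0,0,0,0,0,0]

```text
time: 4.75
tool_pos: [0.5473, -0.1882, 0.2562]
ee_rot: [3.14, 0.001, 1.711]
wrist_force: [0.5, 0.0, 0.0]
width: 0.0468
finger_force: 0.0
```

>>> play_rows:
  translation:
    - [0,0,0]
    - [0,0,0]
    - [0,0,0]
    - [0,0,0]
    - [0,0,0]
    - [0,0,0]
  twist:
    - [0,0,0]
    - [0,0,0]
    - [0,0,0]
    - [0,0,0]
    - [0,0,0]
    - [0,0,0]
  gripper: [-1,-1,-1,-1,-1,-1]

```text
time: 5.35
tool_pos: [0.5472, -0.1888, 0.2553]
ee_rot: [3.141, 0.0, 1.71]
wrist_force: [0.4, 0.0, 2.5]
width: 0.0218
finger_force: 29.7
```

>>> play_rows:
  translation:
    - [0,0,-0.3]
    - [0,0,-0.5]
    - [0,0,-0.5]
    - [0,0,-0.5]
    - [0,0,-0.5]
    - [0,0,-0.5]
    - [0,0,0]
    - [0,0,0]
  twist:
    - [0,0,0]
    - [0,0,0]
    - [0,0,0]
    - [0,0,0]
    - [0,0,0]
    - [0,0,0]
    - [0,0,0]
    - [0,0,0]
  gripper: [-1,-1,-1,-1,-1,-1,-1,-1]

```text
time: 6.15
tool_pos: [0.5469, -0.1887, 0.3666]
ee_rot: [-3.142, -0.0, 1.71]
wrist_force: [0.7, 0.1, -1.4]
width: 0.0218
finger_force: 29.7
```

>>> play_rows:
  translation:
    - [0.8,0.26,0]
    - [0.8,0.26,0]
    - [0.8,0.26,0]
    - [0.8,0.26,0]
    - [0.8,0.26,0]
    - [0.8,0.26,0]
    - [0.8,0.26,0]
    - [0.8,0.26,0]
  twist:
    - [0,0,0]
    - [0,0,0]
    - [0,0,0]
    - [0,0,0]
    - [0,0,0]
    - [0,0,0]
    - [0,0,0]
    - [0,0,0]
  gripper: [-1,-1,-1,-1,-1,-1,-1,-1]

```text
time: 6.95
tool_pos: [0.5937, 0.0777, 0.3643]
ee_rot: [-3.138, -0.0, 1.71]
wrist_force: [0.1, -0.7, -1.2]
width: 0.0219
finger_force: 29.7
```

```bash
python3 - <<'E'
from h import *
o=robot.get_obs();print(o['time'],o['tool_pos'],o['ee_rot'],o['wrist_force'],o['width'])
cm=robot.camera_model('wrist');im=robot.snapshot('wrist')[:,:,::-1].copy();cv2.imwrite('pics/w2.png',im)
import json;json.dump({k:np.array(v).tolist() for k,v in cm.items()},open('cm2.json','w'))
t=robot.snapshot('scene')[:,:,::-1].copy();cv2.imwrite('pics/s2.png',t)
E
```

```text
6.95 [0.59368591 0.07772083 0.36434221] [-3.13750827e+00 -4.55825654e-04  1.70978613e+00] [ 0.11754882 -0.67316256 -1.16057506] 0.02194223891895678
```

View pics/w2.png

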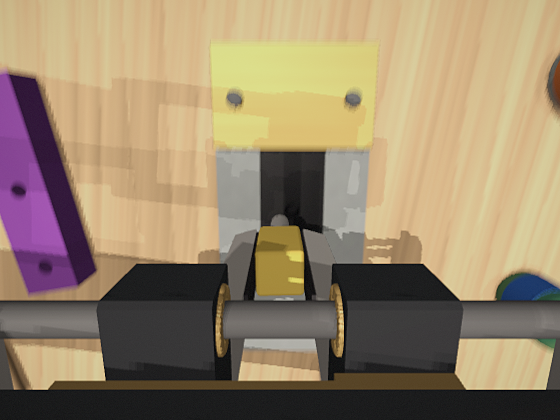

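The pin is held upright with its shank tip at (280,217). The bar shows between columns 261 and 325, with the brass clamp edge at row 151. Next is the bar's middle line from its edges in this picture.

```bash
python3 - <<'E'
from h import *
import json
cm={k:np.array(v) for k,v in json.load(open('cm2.json')).items()}
V=cv2.cvtColor(cv2.imread('pics/w2.png'),cv2.COLOR_BGR2GRAY).astype(int)
a=np.radians(8.0);ex=np.array([np.cos(a),np.sin(a)]);ey=np.array([-ex[1],ex[0]])
C=np.array([.6066,.0610])
for r in (158,166,174,182,190,198,206):
    d=np.diff(cv2.GaussianBlur(V.astype(np.uint8),(5,5),0)[r].astype(int))
    l=245+np.argmin(d[245:275])+.5; R=310+np.argmax(d[310:340])+.5
    P=ray('w',[[l,r],[R,r]],.024,cm)[:,:2]; Q=(P-C)@np.c_[ex,ey]
    print(r,l,R,np.round(Q*1000,1).tolist(),'mid',np.round(1000*Q.mean(0),1))
print('clamp edge',np.round(1000*(ray('w',[[293,151]],.034,cm)[:,:2]-C)@np.c_[ex,ey],1))
T=robot.get_obs()['tool_pos'][:2];print('tcp in bar frame',1000*(T-C)@np.c_[ex,ey])
R=cv2.Rodrigues(cm['rvec'])[0]
p,_=cv2.projectPoints(np.array([[T[0],T[1],.3643-.2493]]),cm['rvec'],cm['tvec'],cm['camera_matrix'],None);print('expected tip px',p.ravel())
E
```

```text
158 259.5 324.5 [[-31.1, 52.1], [28.3, 52.1]] mid [-1.4 52.1]
166 259.5 324.5 [[-31.2, 44.7], [28.5, 44.7]] mid [-1.4 44.7]
174 259.5 323.5 [[-31.3, 37.3], [27.8, 37.3]] mid [-1.8 37.3]
182 259.5 323.5 [[-31.4, 29.8], [28.0, 29.8]] mid [-1.7 29.8]
190 259.5 323.5 [[-31.5, 22.2], [28.2, 22.3]] mid [-1.7 22.2]
198 259.5 323.5 [[-31.6, 14.6], [28.4, 14.6]] mid [-1.6 14.6]
206 259.5 322.5 [[-31.7, 6.8], [27.7, 6.9]] mid [-2.   6.9]
clamp edge [[-0.9 59.2]]
tcp in bar frame [-10.04939479  20.57389024]
expected tip px [282.94112077 218.04044038]
```

>>> play_rows:
  translation:
    - [0.28,0.12,0]
    - [0.28,0.12,0]
    - [0,0,0.4]
    - [0,0,0.4]
    - [0,0,0.4]
    - [0,0,0.4]
    - [0,0,0.35]
    - [0,0,0]
  twist:
    - [0,0,0]
    - [0,0,0]
    - [0,0,0]
    - [0,0,0]
    - [0,0,0]
    - [0,0,0]
    - [0,0,0]
    - [0,0,0]
  gripper: [-1,-1,-1,-1,-1,-1,-1,-1]

```text
time: 7.85
tool_pos: [0.5998, 0.0995, 0.2856]
ee_rot: [-3.136, -0.0, 1.709]
wrist_force: [-0.2, -0.1, -0.4]
width: 0.0222
finger_force: 29.7
```

>>> play_rows:
  translation:
    - [0,0,0]
    - [0,0,0]
    - [0,0,0]
    - [0,0,0]
  twist:
    - [0,0,0]
    - [0,0,0]
    - [0,0,0]
    - [0,0,0]
  gripper: [-1,-1,-1,-1]

```text
time: 8.25
tool_pos: [0.6006, 0.0999, 0.2897]
ee_rot: [3.14, 0.0, 1.71]
wrist_force: [0.4, -0.4, -0.6]
width: 0.0219
finger_force: 29.7
```

```bash
cat >> h.py <<'E'
def bar():
    a=np.radians(8.0);ex=np.array([np.cos(a),np.sin(a)]);ey=np.array([-ex[1],ex[0]])
    o=robot.get_obs();T=o['tool_pos'];print(o['time'],'bar x,y mm',np.round(1000*(T[:2]-[.6066,.0610])@np.c_[ex,ey],1),'tip z',round(1000*(T[2]-.2493-.024),1),np.round(o['ee_rot'],4),np.round(o['wrist_force'],1))
E
python3 - <<'E'
from h import *
bar()
im=robot.snapshot('scene')[:,:,::-1];cv2.imwrite('pics/s3.png',cv2.resize(im[100:300,200:460],None,fx=3,fy=3,interpolation=cv2.INTER_CUBIC))
E
```

```text
8.25 bar x,y mm [-0.5 39.3] tip z 16.4 [3.1398 0.     1.7098] [ 0.4 -0.4 -0.6]
```

View pics/s3.png

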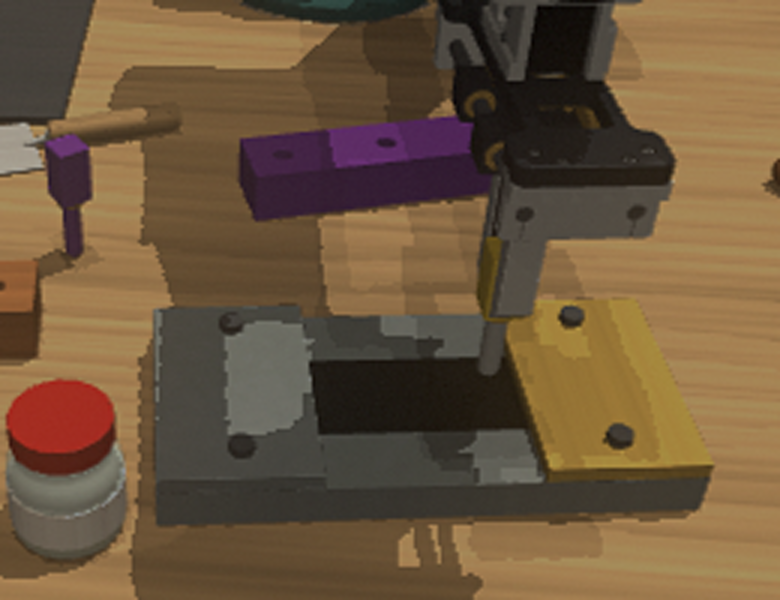

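The pin hangs over the bar beside the brass clamp, tip at crop (488,372), about 16 mm up. Lowering it gently.

>>> play_rows:
  translation:
    - [0.08,0,0.1]
    - [0,0,0.1]
    - [0,0,0.1]
    - [0,0,0]
    - [0,0,0]
  twist:
    - [0,0,0]
    - [0,0,0]
    - [0,0,0]
    - [0,0,0]
    - [0,0,0]
  gripper: [-1,-1,-1,-1,-1]

```text
time: 8.8
tool_pos: [0.5999, 0.1031, 0.2763]
ee_rot: [-3.141, -0.0, 1.71]
wrist_force: [0.2, -0.1, -1.7]
width: 0.0217
finger_force: 29.7
```

>>> play_rows:
  translation:
    - [0,0,0.04]
    - [0,0,0]
    - [0,0,0]
  twist:
    - [0,0,0]
    - [0,0,0]
    - [0,0,0]
  gripper: [-1,-1,-1]

```text
time: 9.1
tool_pos: [0.6, 0.103, 0.2752]
ee_rot: [3.141, -0.0, 1.71]
wrist_force: [-0.3, 0.2, 0.1]
width: 0.0219
finger_force: 29.7
```

>>> play_rows:
  translation:
    - [0,0,0.03]
    - [0,0,0]
    - [0,0,0]
  twist:
    - [0,0,0]
    - [0,0,0]
    - [0,0,0]
  gripper: [-1,-1,-1]

```text
time: 9.4
tool_pos: [0.5999, 0.103, 0.2739]
ee_rot: [-3.142, -0.0, 1.71]
wrist_force: [-0.6, 0.6, -1.1]
width: 0.022
finger_force: 29.7
```

>>> play_rows:
  translation:
    - [0,0,0.02]
    - [0,0,0]
    - [0,0,0]
  twist:
    - [0,0,0]
    - [0,0,0]
    - [0,0,0]
  gripper: [-1,-1,-1]

```text
time: 9.7
tool_pos: [0.6, 0.1031, 0.2733]
ee_rot: [3.141, -0.0, 1.71]
wrist_force: [0.7, -0.1, -0.2]
width: 0.022
finger_force: 29.7
```

>>> play_rows:
  translation:
    - [0,0,0.03]
    - [0,0,0]
    - [0,0,0]
  twist:
    - [0,0,0]
    - [0,0,0]
    - [0,0,0]
  gripper: [-1,-1,-1]

```text
time: 10.0
tool_pos: [0.6, 0.1031, 0.2725]
ee_rot: [3.141, -0.0, 1.71]
wrist_force: [-1.1, 0.9, 3.0]
width: 0.0219
finger_force: 29.7
```

>>> play_rows:
  translation:
    - [0,0,0.02]
    - [0,0,0]
    - [0,0,0]
  twist:
    - [0,0,0]
    - [0,0,0]
    - [0,0,0]
  gripper: [-1,-1,-1]

```text
time: 10.3
tool_pos: [0.6, 0.1031, 0.2718]
ee_rot: [3.141, -0.0, 1.71]
wrist_force: [-2.3, 0.1, 5.1]
width: 0.022
finger_force: 29.7
```

Contact is at about z=0.273 with 5 N pressed. Sliding towards −y.

>>> play_rows:
  translation:
    - [-0.05,0,0]
    - [-0.05,0,0]
    - [-0.05,0,0]
    - [-0.05,0,0]
    - [-0.05,0,0]
    - [-0.05,0,0]
    - [-0.05,0,0]
    - [0,0,0]
  twist:
    - [0,0,0]
    - [0,0,0]
    - [0,0,0]
    - [0,0,0]
    - [0,0,0]
    - [0,0,0]
    - [0,0,0]
    - [0,0,0]
  gripper: [-1,-1,-1,-1,-1,-1,-1,-1]

```text
time: 11.1
tool_pos: [0.6022, 0.0896, 0.2718]
ee_rot: [3.139, -0.002, 1.71]
wrist_force: [-0.4, 4.3, 4.7]
width: 0.022
finger_force: 29.7
```

```bash
python3 -c "
from h import *
bar()"
```

```text
11.1 bar x,y mm [-0.4 28.9] tip z -1.5 [ 3.1393e+00 -1.7000e-03  1.7099e+00] [-0.4  4.3  4.7]
```

>>> play_rows:
  translation:
    - [0,0,-0.015]
    - [-0.05,0,0]
    - [-0.05,0,0]
    - [-0.05,0,0]
    - [-0.05,0,0]
    - [0,0,0]
    - [0,0,0]
  twist:
    - [0,0,0]
    - [0,0,0]
    - [0,0,0]
    - [0,0,0]
    - [0,0,0]
    - [0,0,0]
    - [0,0,0]
  gripper: [-1,-1,-1,-1,-1,-1,-1]

```text
time: 11.8
tool_pos: [0.6031, 0.081, 0.2719]
ee_rot: [3.141, -0.0, 1.71]
wrist_force: [-0.9, 3.1, 5.6]
width: 0.0221
finger_force: 29.7
```

>>> play_rows:
  translation:
    - [-0.04,0,0]
    - [-0.04,0,0]
    - [-0.04,0,0]
    - [-0.04,0,0]
    - [0,0,0]
  twist:
    - [0,0,0]
    - [0,0,0]
    - [0,0,0]
    - [0,0,0]
    - [0,0,0]
  gripper: [-1,-1,-1,-1,-1]

```text
time: 12.3
tool_pos: [0.6039, 0.0747, 0.2719]
ee_rot: [3.141, -0.0, 1.71]
wrist_force: [-0.5, 3.6, 5.3]
width: 0.0219
finger_force: 29.8
```

```bash
python3 - <<'E'
from h import *
bar()
im=robot.snapshot('scene')[:,:,::-1];cv2.imwrite('pics/s4.png',cv2.resize(im[130:290,280:460],None,fx=3.6,fy=3.6,interpolation=cv2.INTER_CUBIC))
E
```

```text
12.3 bar x,y mm [-0.8 14. ] tip z -1.4 [ 3.1414e+00 -4.0000e-04  1.7095e+00] [-0.5  3.6  5.3]
```

View pics/s4.png

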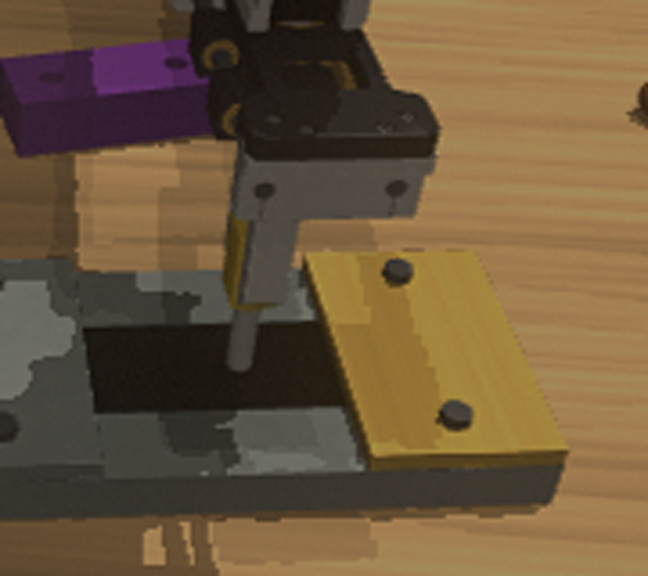

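The pin slides upright, with its tip at crop (240,365) near y=14. I'll go on slowly towards the hole.

>>> play_rows:
  translation:
    - [-0.04,0,0]
    - [-0.04,0,0]
    - [-0.04,0,0]
    - [-0.04,0,0]
    - [0,0,0]
  twist:
    - [0,0,0]
    - [0,0,0]
    - [0,0,0]
    - [0,0,0]
    - [0,0,0]
  gripper: [-1,-1,-1,-1,-1]

```text
time: 12.85
tool_pos: [0.6048, 0.0684, 0.2719]
ee_rot: [3.141, -0.0, 1.709]
wrist_force: [-1.1, 3.2, 4.5]
width: 0.0219
finger_force: 29.8
```

>>> play_rows:
  translation:
    - [-0.03,0,0]
    - [-0.03,0,0]
    - [-0.03,0,0]
    - [0,0,0]
  twist:
    - [0,0,0]
    - [0,0,0]
    - [0,0,0]
    - [0,0,0]
  gripper: [-1,-1,-1,-1]

```text
time: 13.25
tool_pos: [0.6053, 0.0648, 0.2718]
ee_rot: [3.142, -0.0, 1.71]
wrist_force: [0.1, 2.5, 5.3]
width: 0.0217
finger_force: 29.8
```

>>> play_rows:
  translation:
    - [-0.03,0,0]
    - [-0.03,0,0]
    - [0,0,0]
  twist:
    - [0,0,0]
    - [0,0,0]
    - [0,0,0]
  gripper: [-1,-1,-1]

```text
time: 13.55
tool_pos: [0.6053, 0.0615, 0.27]
ee_rot: [-3.139, 0.003, 1.709]
wrist_force: [0.2, -0.6, -1.4]
width: 0.022
finger_force: 29.8
```

Force dropped: the nose is in the hole. Advancing a little further and lowering.

>>> play_rows:
  translation:
    - [-0.03,0,0]
    - [-0.02,0,0.02]
    - [0,0,0.02]
    - [0,0,0]
    - [0,0,0]
  twist:
    - [0,0,0]
    - [0,0,0]
    - [0,0,0]
    - [0,0,0]
    - [0,0,0]
  gripper: [-1,-1,-1,-1,-1]

```text
time: 14.05
tool_pos: [0.6058, 0.0606, 0.2698]
ee_rot: [-3.141, -0.0, 1.71]
wrist_force: [0.2, 0.9, -0.3]
width: 0.022
finger_force: 29.8
```

>>> play_rows:
  translation:
    - [0,0,0.03]
    - [0,0,0.03]
    - [0,0,0]
    - [0,0,0]
  twist:
    - [0,0,0]
    - [0,0,0]
    - [0,0,0]
    - [0,0,0]
  gripper: [-1,-1,-1,-1]

```text
time: 14.45
tool_pos: [0.6058, 0.0607, 0.2676]
ee_rot: [-3.141, -0.0, 1.71]
wrist_force: [-0.3, -0.7, -1.9]
width: 0.0219
finger_force: 29.8
```

```bash
python3 -c "
from h import *
bar()"
```

```text
14.45 bar x,y mm [-0.8 -0.2] tip z -5.7 [-3.1414e+00 -1.0000e-04  1.7098e+00] [-0.3 -0.7 -1.9]
```

>>> play_rows:
  translation:
    - [0,0,0.04]
    - [0,0,0.04]
    - [0,0,0]
    - [0,0,0]
  twist:
    - [0,0,0]
    - [0,0,0]
    - [0,0,0]
    - [0,0,0]
  gripper: [-1,-1,-1,-1]

```text
time: 14.85
tool_pos: [0.6058, 0.0607, 0.2643]
ee_rot: [-3.141, -0.0, 1.71]
wrist_force: [0.6, -0.1, -1.6]
width: 0.0219
finger_force: 29.8
```

>>> play_rows:
  translation:
    - [0,0,0.04]
    - [0,0,0.04]
    - [0,0,0.04]
    - [0,0,0]
    - [0,0,0]
  twist:
    - [0,0,0]
    - [0,0,0]
    - [0,0,0]
    - [0,0,0]
    - [0,0,0]
  gripper: [-1,-1,-1,-1,-1]

```text
time: 15.35
tool_pos: [0.6058, 0.0607, 0.2595]
ee_rot: [-3.141, -0.0, 1.71]
wrist_force: [-1.2, -0.9, -1.3]
width: 0.0217
finger_force: 29.8
```

>>> play_rows:
  translation:
    - [0,0,0.04]
    - [0,0,0.03]
    - [0,0,0]
    - [0,0,0]
    - [0,0,0]
  twist:
    - [0,0,0]
    - [0,0,0]
    - [0,0,0]
    - [0,0,0]
    - [0,0,0]
  gripper: [-1,-1,-1,-1,-1]

```text
time: 15.85
tool_pos: [0.6058, 0.0607, 0.2567]
ee_rot: [-3.141, -0.0, 1.71]
wrist_force: [0.3, -1.3, -0.8]
width: 0.022
finger_force: 29.8
```

>>> play_rows:
  translation:
    - [0,0,0.03]
    - [0,0,0]
    - [0,0,0]
  twist:
    - [0,0,0]
    - [0,0,0]
    - [0,0,0]
  gripper: [-1,-1,-1]

```text
time: 16.15
tool_pos: [0.6059, 0.0607, 0.2556]
ee_rot: [-3.142, -0.0, 1.71]
wrist_force: [-0.4, -0.6, -1.2]
width: 0.022
finger_force: 29.8
```

>>> play_rows:
  translation:
    - [0,0,0.03]
    - [0,0,0]
    - [0,0,0]
  twist:
    - [0,0,0]
    - [0,0,0]
    - [0,0,0]
  gripper: [-1,-1,-1]

```text
time: 16.45
tool_pos: [0.6059, 0.0606, 0.2549]
ee_rot: [3.141, 0.0, 1.71]
wrist_force: [-0.9, -1.1, 1.8]
width: 0.0218
finger_force: 29.8
```

>>> play_rows:
  translation:
    - [0,0,0]
    - [0,0,0]
    - [0,0,0]
    - [0,0,0]
    - [0,0,0]
  twist:
    - [0,0,0]
    - [0,0,0]
    - [0,0,0]
    - [0,0,0]
    - [0,0,0]
  gripper: [-0.3,0,0,0,0]

```text
time: 16.95
tool_pos: [0.6059, 0.0607, 0.2544]
ee_rot: [3.141, -0.0, 1.71]
wrist_force: [0.1, 0.6, 0.4]
width: 0.047
finger_force: 0.0
```

>>> play_rows:
  translation:
    - [0,0,-0.3]
    - [0,0,-0.6]
    - [0,0,-0.8]
    - [0,0,-0.8]
    - [0,0,-0.8]
    - [0,0,0]
    - [0,0,0]
    - [0,0,0]
  twist:
    - [0,0,0]
    - [0,0,0]
    - [0,0,0]
    - [0,0,0]
    - [0,0,0]
    - [0,0,0]
    - [0,0,0]
    - [0,0,0]
  gripper: [0,0,0,0,0,0,0,0]

```text
time: 17.75
tool_pos: [0.6056, 0.0606, 0.385]
ee_rot: [-3.139, -0.0, 1.71]
wrist_force: [-0.1, -0.4, -0.8]
width: 0.0473
finger_force: 0.0
```

```bash
python3 - <<'E'
from h import *
bar()
im=robot.snapshot('scene')[:,:,::-1];cv2.imwrite('pics/s5.png',cv2.resize(im[130:290,240:440],None,fx=3.6,fy=3.6,interpolation=cv2.INTER_CUBIC))
E
```

```text
17.75 bar x,y mm [-1.  -0.2] tip z 111.7 [-3.1390e+00 -4.0000e-04  1.7098e+00] [-0.1 -0.4 -0.8]
```

View pics/s5.png

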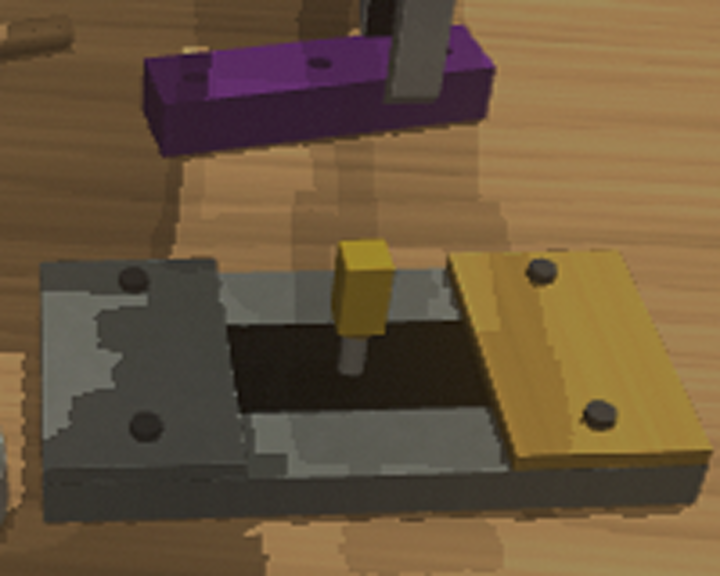

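The pin stands upright in the bar with its shank foot at crop (352,372). About 27 mm of shank shows, which matches a pin fully home. The gripper is clear, so I'm handing in.

```bash
python3 -c "
from bench import robot
print(robot.close_job())"
```

```text
the job is handed in; nothing more can be done
None
```

The pin stands upright and released in the bar's hole; it touched bottom about 18 mm down, and wrist-force readings stayed under 6 N. The job is handed in, but the hand-in returned no verdict.

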